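Raise the fume cabinet's window to its working-height mark

TASK

Open the bench fume cabinet for work: with your fingertips beneath the yellow lip, push its counterweighted sliding window up until the red pointer on the window's edge stands level with the middle of the green set-mark on the left jamb, then take the hand away and leave the window standing there. Do not pinch or grip the lip, do not shift the green mark, and leave everything that stands on the bench and in the cabinet where it is.

Things in the scene. Friction and masses are not known exactly. Their poses are not given: they have to be found in the camera images.
- cabinet: Slant-front bench fume cabinet, fixed, 560 wide, 340 deep, 420 mm to its dark deck (white filter head to 475); grey plinth 75 mm high, clear panes. Origin: middle of the plinth's lower front edge; x points into the cabinet, away from the robot, y to the left, z up; it stands turned a little about z. The window leans back 30 degrees: it slides along (0.5, 0, 0.866), outward normal (-0.866, 0, 0.5).
- sash (a joint): Travel of the sliding window up its slope, m: 0 shut, 0.19 at the top stop. A counterweight balances it, and with friction of about 4 N it stays where it is left. The window weighs about 0.8 kg: if the push stops suddenly at 0.1 m/s it coasts on about 1 mm.
- lip_under (a point): Middle of the lip's outer lower edge. The lip is a straight finger pull, 180 mm long, standing out square from the window's bottom rail by 34 mm: a yellow metal strip 6 mm thick over a black rubber strip 8.5 mm thick, 4 mm wider outward. The rail behind goes on 17 mm below the underside; the space in front and below is free (45 mm down to the plinth's top edge when shut). Axes: x inward, y left along the lip, z up the slope.
- lip_grip: The black rubber strip under the lip, which the fingertips push (34 x 180 x 8.5 mm). Its origin is not on the strip but at the foot of the window: 17 mm down the slope from the underside.
- lip: The yellow metal strip that forms the top of the lip (30 x 180 x 6 mm, with a 20 mm flange up the window's rail). Same origin as the window's foot.
- pointer (a point): Tip of the red pointer on the left edge of the window (about 25 mm long, 12 mm high), 110 mm up the slope from the window's foot, 238 mm left of the middle. Axes as lip_under.
- mark_line (a point): Front of the black line across the middle of the green set-mark, a 30 mm wide, 16 mm high clip on the left dark jamb, 263 mm left of the middle, beside the pointer's path. Axes: z up the slope. The pointer is level with it when both have the same height along the slope.
- mark (a joint): Where the set-mark is clamped (stiff to move), in m up the slope: the value of joint sash at which the pointer is level with the mark's middle line.
- jar: White jar, diameter 72, 85 mm high, on the bench. Loose; its origin is the centre of its underside.
- spray_can: Blue can, diameter 58, 155 mm high, on the bench. Loose; its origin is the centre of its underside.
- cup: Orange cup, mouth diameter 76, 90 mm high, on the bench. Loose; its origin is the centre of its underside.
- screwdriver: Blue-handled screwdriver lying on the cabinet's floor behind the window. Loose; its origin is the centre of its underside.
- wrench: Wrench lying on the bench in front of the cabinet. Loose; its origin is the centre of its underside.
- manifold: Brass block 70 x 100 x 35 mm with a copper U-pipe on top, 107 mm high, on the cabinet's floor behind the window. Loose; its origin is the centre of its underside.

How it is judged:
By the outcome, as a careful person would: the job done as asked, in the order asked, and still so for the second after the job is handed in, with the robot touching nothing.
It also fails if it takes over 42 s, if anything falls off the work surface, if the arm or the gripper's body presses on something with over 40 N, if the wrist force passes 120 N, or if a joint passes its speed limit or range.

ROBOT

A 6-joint arm with a two-finger parallel gripper is mounted at the origin on the work surface. World frame = base frame: x ahead of the robot, y to its left, z up, the work surface at z = 0. Lengths are in m, angles in rad, forces in N, time in s.
With the tool pointing down it reaches from about 0.25 to 0.775 m from the base axis. Payload 4 kg.
Tool frame: the origin (TCP) lies at the very end of the fingers, on their centre line; the grasp point (between the pads) lies 19 mm behind it; y points along the fingers, x is the direction in which the jaws open and shut, and the axes are right-handed (so a half turn about y gives the same grasp; the last joint's range is limited). The gripper opens to 94 mm and grips with 3 to 60 N. Pads are 16 mm wide; open, the fingers measure 119 mm over their backs; the gripper's body (75 mm by 177 mm) begins 78 mm behind the grasp point.
Start: joints at [1.149, 0.087, 1.371, -0, 1.684, -0.103], TCP at [0.172, 0.522, 0.206] pointing down, gripper open.
Joint ranges: [-3.1, 3.1], [-0.76, 2.03], [0.27, 2.55], [-1.08, 4.22], [0.17, 2.65], [-2.57, 2.57]. Speed limits (rad/s): [2.79, 2.79, 3.14, 3.14, 3.14, 3.14].

INTERFACE

Orientations are given as [roll, pitch, yaw] about the fixed x, y, z axes, in that order (R = Rz(yaw) Ry(pitch) Rx(roll)).
In Python, from bench import robot gives the robot as it stands.
- The arm moves only by the shell command python3 -m handwheel 'ROWS' [OPENING]. ROWS is JSON, a list of rows, each an object with "delta_pos": the shift along the tool's x, y, z in mm, a list of three; "yaw": the turn about the tool's y in rad. A call has 1 to 12 rows; each row is the pose to reach, as a shift and turn from the pose commanded when the call began, along the tool's axes at that moment; what a row does not reach only later rows make up. A row lasts 1/10 s, in which the tool goes at most 50 mm and 8.59 degrees, less where a joint would pass 70% of its speed; a pose out of reach is approached as far as the arm can. A call with a gripper value outside its range is refused whole. OPENING is the closure in counts, from 0 (fully open) to 255 (shut), set as the call begins (- or left out, the last holds). The fingers move at their own pace and stop on an object; the grip force is fixed at half the most. Time passes only in rows, so rows that repeat a pose let the fingers close. It gives the time, the measured TCP pose, the force and the opening at its end, in the units of the state.
- robot.get_obs(): the state, without advancing time (a new reading comes with each control period).
- robot.snapshot(name): name is "side" or "top" or "wrist"; returns a dict with "image" (420x560x3 uint8, red, green, blue), "fx", "fy", "cx", "cy" (pixels), "k1" (the pictures are not rectified: a ray, as slopes to the right and down, at radius r is drawn at 1 + k1 r^2 times it, then the intrinsics apply), "rvec" (rotation vector, rad) and "tvec" (3), from world to camera coordinates, as OpenCV has them. Camera axes: x right, y down, z forward; pixel columns grow to the right and rows downward; lengths in m; the calibration is good to about 2 mm. A picture is of the moment at which its call begins. There is no depth.
- robot.close_job(): hands the job in, once; it reports no verdict.
The state is a dict: "time": time; "joint_positions": joint angles; "qvel": joint speeds; "joint_torque": joint torques, N m; "tool_pos": TCP position; "ee_rot": TCP orientation; "wrist_force": force on the tool from outside, world axes, zero at the start; "wrist_torque": the same for the moment, N m; "width": finger opening in m.
Only numpy, scipy, OpenCV 4.12 (cv2) and the standard library are available. Lean on these libraries where they do the work, as an engineer would, in place of code of your own. Each camera call takes 0.05 s, during which the arm holds its last target.

## Working session

There is one attempt and no reset: what is moved stays moved. The work goes in short steps, Python scripts to look and compute and a shell command to move; the robot and the scene stay as the last step left them, time stands still between calls to the robot, and variables do not carry over. Pictures are saved under pics/ and viewed, and the job is handed in when it is done.

```bash
ls; mkdir -p pics; python3 - <<'E'
from bench import robot
import cv2,json
for n in ["side","top","wrist"]:
    s=robot.snapshot(n); cv2.imwrite(f"pics/{n}0.png",s["image"][:,:,::-1]); print(n,{k:(v if not hasattr(v,'tolist') else v.tolist()) for k,v in s.items() if k!="image"})
o=robot.get_obs();print(o)
E
```

```text
pics
side {'fx': 490.58659476496103, 'fy': 490.58659476496103, 'cx': 280.88770547067463, 'cy': 213.43316424250577, 'k1': 0.009801514538643474, 'rvec': [2.171770700429901, -0.7021501210347172, 0.3025819225925753], 'tvec': [-0.43212116279510754, 0.3523994992634163, 0.944443934924063]}
top {'fx': 446.54580395477404, 'fy': 446.54580395477404, 'cx': 278.1845048695086, 'cy': 218.697516673515, 'k1': -0.14520552756098584, 'rvec': [2.181948159968468, -2.1862562401876673, 0.08571967103321877], 'tvec': [0.023679886947924812, 0.5807850627817894, 1.0179658725869223]}
wrist {'fx': 359.14645945030514, 'fy': 359.14645945030514, 'cx': 273.3213688421946, 'cy': 212.46691988402216, 'k1': -0.06575253230936079, 'rvec': [-2.3789747251717333, -1.7225250487200467, -0.2082305429594708], 'tvec': [-0.5492665806621037, -0.02607534174737328, 0.39031403006967086]}
{'time': 0.15, 'joint_positions': array([ 1.14889079e+00,  8.77919915e-02,  1.37188188e+00,  8.76310092e-07,
        1.68361209e+00, -1.03102373e-01]), 'qvel': array([ 1.18965750e-04, -4.13579345e-03, -3.14375797e-03, -1.37193545e-05,
        1.64134125e-03, -1.25526275e-03]), 'joint_torque': array([ 2.03049574e-03, -3.40645194e+01, -3.02792144e+01,  7.19224638e-02,
        3.05426004e-02, -1.17294912e-04]), 'tool_pos': array([0.17221947, 0.52190009, 0.20458216]), 'ee_rot': array([-1.57062119,  0.00168423,  1.25199341]), 'wrist_force': array([0.54974748, 0.86732439, 0.09065023]), 'wrist_torque': array([ 0.00155627, -0.05493232, -0.02426047]), 'width': 0.09421939372166455}
```

View pics/side0.png

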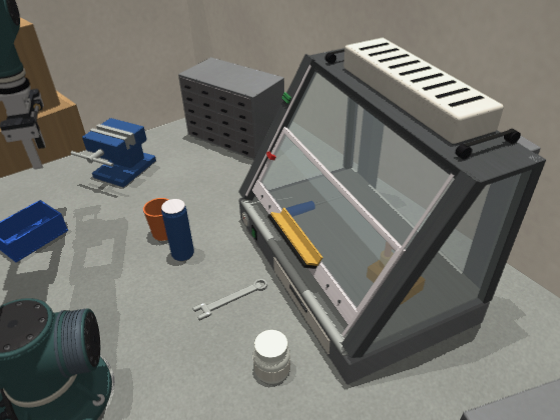

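View pics/top0.png

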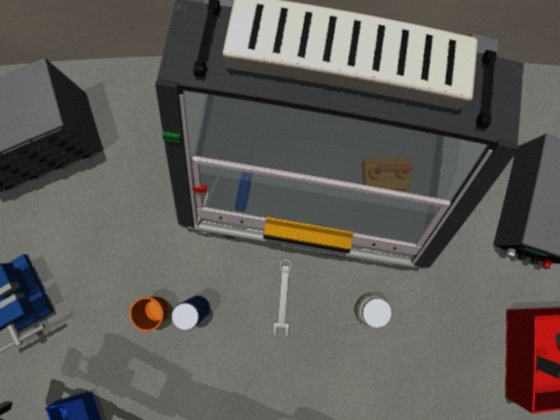

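View pics/wrist0.png

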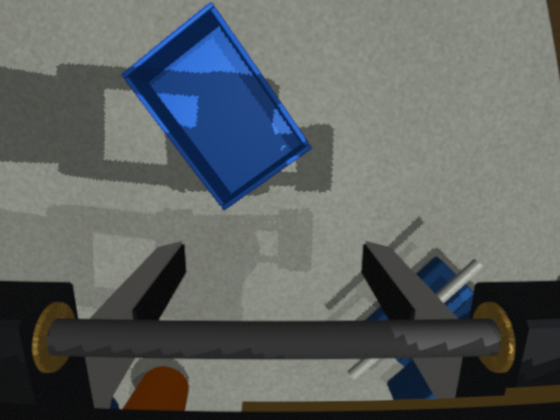

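```bash
python3 - <<'E'
import cv2
a=cv2.imread("pics/side0.png");b=cv2.imread("pics/top0.png")
cv2.imwrite("pics/s_lip.png",cv2.resize(a[195:275,250:350],(800,600),interpolation=cv2.INTER_CUBIC)) 
cv2.imwrite("pics/s_mark.png",cv2.resize(a[85:165,255:335],(600,600),interpolation=cv2.INTER_CUBIC))
cv2.imwrite("pics/t_lip.png",cv2.resize(b[205:265,250:370],(800,400),interpolation=cv2.INTER_CUBIC))
cv2.imwrite("pics/t_mark.png",cv2.resize(b[120:200,150:230],(600,600),interpolation=cv2.INTER_CUBIC))
E
```

```text
(no output)
```

View pics/s_lip.png

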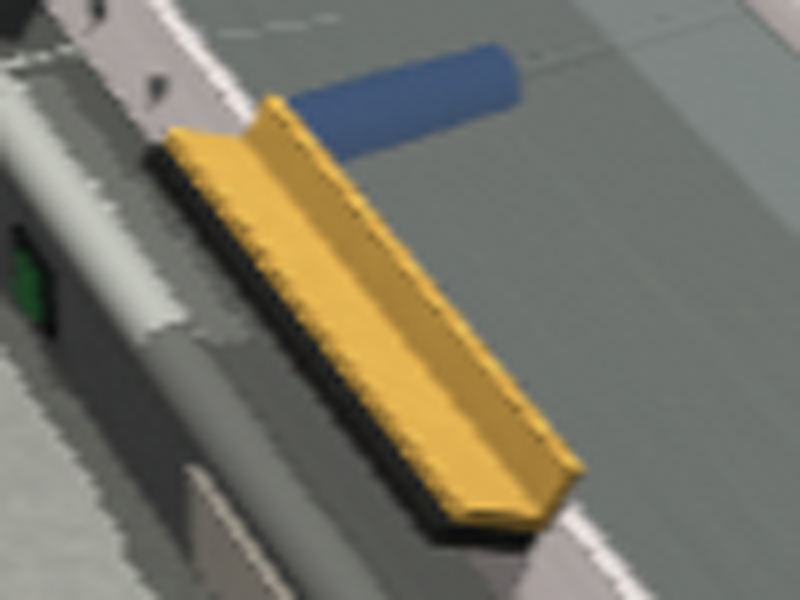

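View pics/s_mark.png

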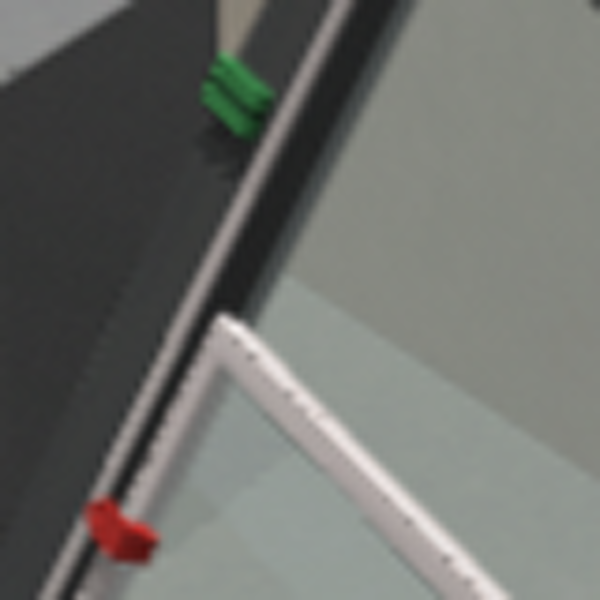

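View pics/t_lip.png

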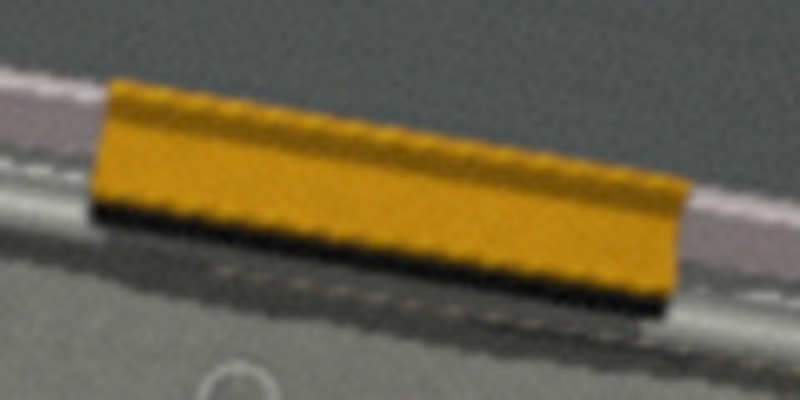

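View pics/t_mark.png

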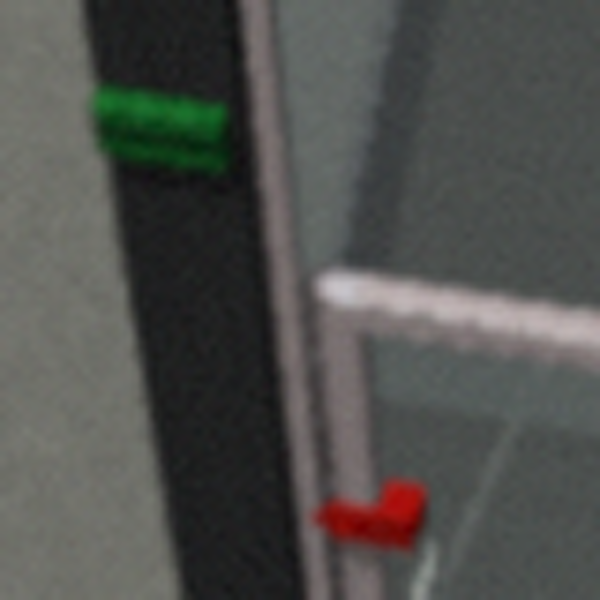

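```bash
cat > h.py <<'E'
import numpy as np, cv2
from scipy.optimize import least_squares
def proj(P,s):
    P=np.atleast_2d(P).astype(float)
    K=np.array([[s["fx"],0,s["cx"]],[0,s["fy"],s["cy"]],[0,0,1.]])
    return cv2.projectPoints(P,np.array(s["rvec"],float),np.array(s["tvec"],float),K,np.array([s["k1"],0,0,0,0.]))[0][:,0]
def tri(obs):
    f=lambda p:np.concatenate([proj(p,s)[0]-u for s,u in obs])
    r=least_squares(f,[0.5,0,0.2]);return r.x,r.fun
E
python3 - <<'E'
from bench import robot
from h import *
import pickle
S={n:robot.snapshot(n) for n in("side","top")}
pickle.dump(S,open("S0.pkl","wb"))
D={"lipL":((269,216.3),(264.2,238.3)),"lipR":((304.6,267),(349.75,252.7)),"yL":((271.25,212.3),(263.95,235)),"yR":((306.9,263.3),(351.2,249.2)),
"ptr":((267,153.7),(192.4,188.9)),"mark":((287,98.1),(172,138.3)),"jar":((270,340),(377,312)),"can":((175,206),(186,316)),"wr":((264,285),(286,267)),"cup":((158,205),(149,313))}
for k,(a,b) in D.items():
    x,r=tri([(S["side"],np.array(a)),(S["top"],np.array(b))]);print(k,x.round(4),r.round(1))
print(robot.get_obs()["time"])
E
```

```text
lipL [0.5328 0.0503 0.1514] [-1.1  0.1  0.5 -0.8]
lipR [ 0.5025 -0.1236  0.1507] [-0.7  0.1  0.4 -0.6]
yL [0.5393 0.0505 0.1598] [-1.2  0.1  0.6 -0.9]
yR [ 0.5086 -0.1248  0.1587] [-0.2  0.   0.1 -0.2]
ptr [0.6246 0.1874 0.2126] [-0.4  0.   0.2 -0.3]
mark [0.6935 0.1999 0.3341] [-1.2  0.1  0.5 -0.7]
jar [ 0.3717 -0.1912  0.0907] [ 0.2 -0.  -0.1  0.2]
can [0.3758 0.2086 0.1553] [-1.3 -0.1  0.6 -1. ]
wr [0.4738 0.0009 0.0042] [-2.8  0.1  1.5 -2.4]
cup [0.3701 0.3028 0.0998] [ 0.7  0.1 -0.3  0.5]
0.25
```

```bash
python3 - <<'E'
from bench import robot
from h import *
from scipy.spatial.transform import Rotation as R
w=robot.snapshot("wrist");Rc=cv2.Rodrigues(np.array(w["rvec"]))[0];c=-Rc.T@np.array(w["tvec"])
o=robot.get_obs();T=R.from_euler("xyz",o["ee_rot"]).as_matrix()
print("cam in tool mm",(T.T@(c-o["tool_pos"])*1000).round(0))
g=np.array([0.5177,-0.0367,0.15])-0.05*np.array([.985,-.172,0]); g[2]=0.205
print("goal",g,"delta tool mm",(T.T@(g-o["tool_pos"])*1000).round(1)); print(T.round(3))
E
```

```text
cam in tool mm [  -0. -180.   69.]
goal [ 0.46845 -0.0281   0.205  ] delta tool mm [-4.297e+02  3.000e-01 -4.537e+02]
[[ 0.313 -0.    -0.95 ]
 [ 0.95  -0.001  0.313]
 [-0.001 -1.     0.   ]]
```

```bash
python3 -m handwheel '[{"delta_pos":[-20,-20,-20],"yaw":0},{"delta_pos":[-50,-20,-53],"yaw":-0.05},{"delta_pos":[-85,-20,-90],"yaw":-0.1},{"delta_pos":[-120,-20,-127],"yaw":-0.146},{"delta_pos":[-155,-20,-164],"yaw":-0.146},{"delta_pos":[-190,-20,-201],"yaw":-0.146},{"delta_pos":[-225,-20,-238],"yaw":-0.146},{"delta_pos":[-260,-20,-275],"yaw":-0.146},{"delta_pos":[-295,-20,-312],"yaw":-0.146},{"delta_pos":[-330,-20,-349],"yaw":-0.146},{"delta_pos":[-350,-20,-370],"yaw":-0.146},{"delta_pos":[-350,-20,-370],"yaw":-0.146}]' 255
```

```text
time: 1.5
tool_pos: [0.4153, 0.0704, 0.2251]
ee_rot: [-1.571, 0.001, 1.391]
wrist_force: [-0.8, 0.9, -1.1]
width: 0.002
```

```bash
python3 -m handwheel '[{"delta_pos":[-30,0,-23],"yaw":0},{"delta_pos":[-60,10,-46],"yaw":0},{"delta_pos":[-88,30,-64],"yaw":0},{"delta_pos":[-88,60,-64],"yaw":0},{"delta_pos":[-88,90,-64],"yaw":0},{"delta_pos":[-88,90,-64],"yaw":0},{"delta_pos":[-88,90,-64],"yaw":0}]'; python3 - <<'E'
from bench import robot
import cv2
for n in["side","top"]:
    s=robot.snapshot(n); cv2.imwrite(f"pics/{n}1.png",s["image"][:,:,::-1])
print(robot.get_obs()["tool_pos"],robot.get_obs()["wrist_force"])
E
```

```text
time: 2.2
tool_pos: [0.4617, -0.0229, 0.1358]
ee_rot: [-1.57, -0.0, 1.399]
wrist_force: [0.1, -0.3, 0.7]
width: 0.0007
[ 0.46309351 -0.02327012  0.13763879] [1.21610378 0.41302969 0.48846082]
```

View pics/side1.png

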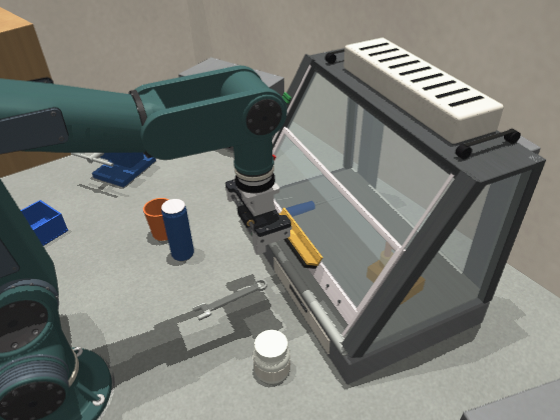

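View pics/top1.png

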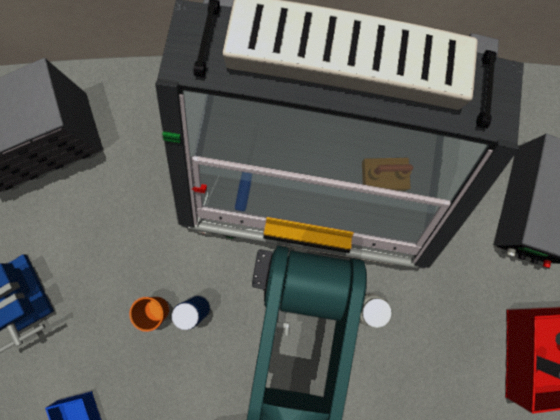

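```bash
python3 -m handwheel '[{"delta_pos":[0,4,-10],"yaw":0},{"delta_pos":[0,4,-20],"yaw":0},{"delta_pos":[0,4,-28],"yaw":0},{"delta_pos":[0,4,-34],"yaw":0},{"delta_pos":[0,4,-38],"yaw":0},{"delta_pos":[0,4,-38],"yaw":0},{"delta_pos":[0,4,-38],"yaw":0}]';sleep 0.2; python3 -m handwheel '[{"delta_pos":[0,0,-2],"yaw":0},{"delta_pos":[0,0,-4],"yaw":0},{"delta_pos":[0,0,-4],"yaw":0},{"delta_pos":[0,0,-4],"yaw":0}]'; python3 - <<'E'
from bench import robot
import cv2,numpy as np
a=robot.snapshot("side")["image"][:,:,::-1];b=robot.snapshot("top")["image"][:,:,::-1]
cv2.imwrite("pics/c2.png",np.hstack([cv2.resize(a[190:280,240:330],(400,400),interpolation=3),cv2.resize(b[200:280,240:360],(400,267),interpolation=3) if 0 else cv2.resize(b[190:270,250:330],(400,400),interpolation=3)]))
E
```

```text
time: 3.0
tool_pos: [0.4993, -0.0303, 0.1313]
ee_rot: [-1.57, -0.0, 1.398]
wrist_force: [-0.5, 0.6, -0.1]
width: 0.0004
time: 3.4
tool_pos: [0.5033, -0.0309, 0.1315]
ee_rot: [-1.571, -0.0, 1.398]
wrist_force: [0.5, -0.1, -0.5]
width: 0.0007
```

View pics/c2.png

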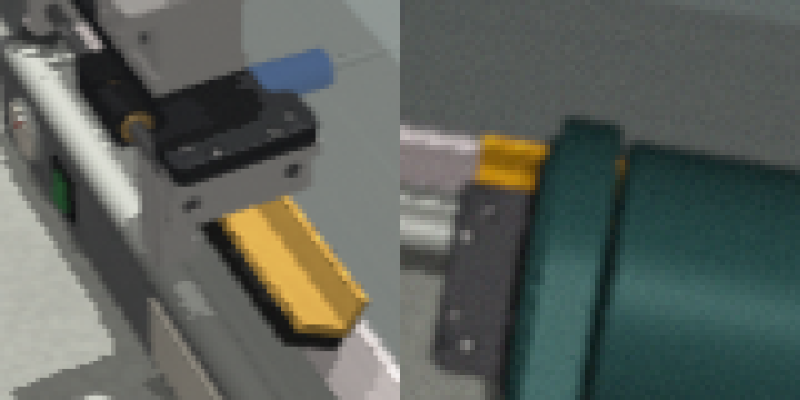

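```bash
python3 -m handwheel '[{"delta_pos":[0,0,-1],"yaw":0},{"delta_pos":[0,0,-2],"yaw":0},{"delta_pos":[0,0,-3],"yaw":0},{"delta_pos":[0,0,-3],"yaw":0}]'; python3 -m handwheel '[{"delta_pos":[0,0,-1],"yaw":0},{"delta_pos":[0,0,-2],"yaw":0},{"delta_pos":[0,0,-2],"yaw":0}]'
```

```text
time: 3.9
tool_pos: [0.5064, -0.0315, 0.1314]
ee_rot: [-1.571, -0.0, 1.398]
wrist_force: [0.2, -0.4, 0.2]
width: 0.0004
time: 4.2
tool_pos: [0.5079, -0.0317, 0.1314]
ee_rot: [-1.57, -0.0, 1.398]
wrist_force: [-1.0, -0.3, 0.6]
width: 0.0003
```

```bash
python3 -m handwheel '[{"delta_pos":[0,0,-1],"yaw":0},{"delta_pos":[0,0,-1],"yaw":0}]'; python3 -m handwheel '[{"delta_pos":[0,0,-1],"yaw":0},{"delta_pos":[0,0,-1],"yaw":0}]';python3 -m handwheel '[{"delta_pos":[0,0,-1],"yaw":0},{"delta_pos":[0,0,-1],"yaw":0}]'
```

```text
time: 4.4
tool_pos: [0.5081, -0.0318, 0.1314]
ee_rot: [-1.568, 0.0, 1.398]
wrist_force: [-4.4, 0.4, 3.1]
width: 0.0006
time: 4.6
tool_pos: [0.5081, -0.0318, 0.1314]
ee_rot: [-1.566, 0.0, 1.398]
wrist_force: [-7.6, 0.4, 3.8]
width: 0.0001
time: 4.8
tool_pos: [0.5082, -0.0318, 0.1314]
ee_rot: [-1.563, 0.0, 1.398]
wrist_force: [-10.1, -0.1, 6.0]
width: 0.0003
```

```bash
python3 -m handwheel '[{"delta_pos":[0,-2,-1],"yaw":0},{"delta_pos":[0,-4,-2],"yaw":0},{"delta_pos":[0,-6,-3.5],"yaw":0},{"delta_pos":[0,-8.7,-5],"yaw":0}]'; python3 - <<'E'
from bench import robot
import cv2,numpy as np
b=robot.snapshot("top")["image"][:,:,::-1];a=robot.snapshot("side")["image"][:,:,::-1]
cv2.imwrite("pics/c3.png",np.hstack([cv2.resize(a[190:280,240:330],(400,400),interpolation=3),cv2.resize(b[120:240,150:270],(400,400),interpolation=3)]))
o=robot.get_obs();print(o["tool_pos"],o["wrist_force"],o["ee_rot"])
E
```

```text
time: 5.2
tool_pos: [0.5123, -0.0325, 0.1387]
ee_rot: [-1.561, 0.0, 1.398]
wrist_force: [-9.6, 1.8, 1.9]
width: 0.0005
[ 0.51266641 -0.03254851  0.13938075] [-9.83237066  1.58343219  3.05093491] [-1.56191391e+00  1.19567811e-04  1.39817164e+00]
```

View pics/c3.png

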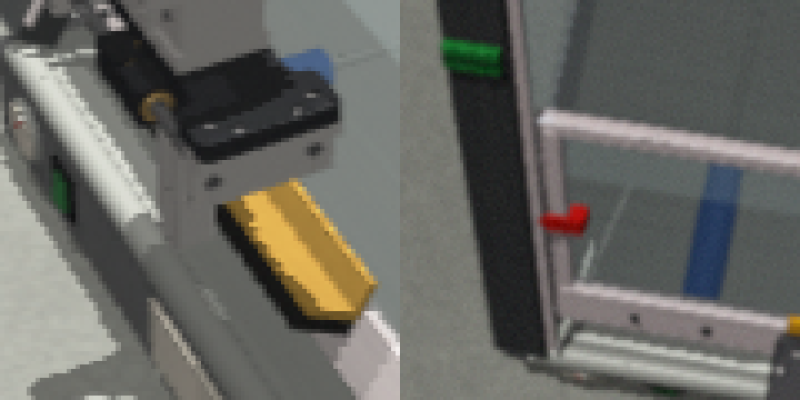

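```bash
python3 -m handwheel '[{"delta_pos":[0,-4.3,-2.5],"yaw":0},{"delta_pos":[0,-8.7,-5],"yaw":0},{"delta_pos":[0,-13,-7.5],"yaw":0},{"delta_pos":[0,-17.3,-10],"yaw":0},{"delta_pos":[0,-21.7,-12.5],"yaw":0},{"delta_pos":[0,-26,-15],"yaw":0},{"delta_pos":[0,-30.3,-17.5],"yaw":0},{"delta_pos":[0,-34.6,-20],"yaw":0},{"delta_pos":[0,-39,-22.5],"yaw":0},{"delta_pos":[0,-41.6,-24],"yaw":0},{"delta_pos":[0,-43.3,-25],"yaw":0}]'; python3 - <<'E'
from bench import robot
import cv2,numpy as np
b=robot.snapshot("top")["image"][:,:,::-1];a=robot.snapshot("side")["image"][:,:,::-1]
cv2.imwrite("pics/c4.png",np.hstack([cv2.resize(a[70:280,220:430],(400,400),interpolation=3),cv2.resize(b[110:230,150:270],(400,400),interpolation=3)]))
o=robot.get_obs();print(o["tool_pos"],o["wrist_force"],o["ee_rot"])
E
```

```text
time: 6.4
tool_pos: [0.5373, -0.0369, 0.1827]
ee_rot: [-1.562, 0.0, 1.398]
wrist_force: [-11.1, 2.2, 1.3]
width: 0.0009
[ 0.53744577 -0.0369145   0.18290059] [-10.19431467   2.11955944   2.81038482] [-1.56224562e+00  2.50158151e-04  1.39815353e+00]
```

View pics/c4.png

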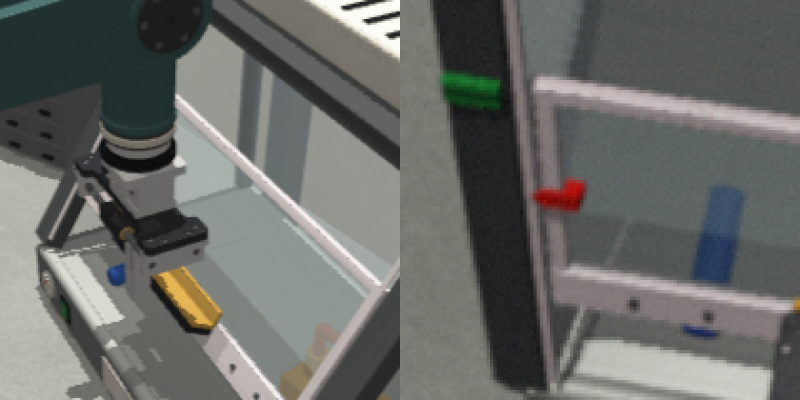

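```bash
cat >> h.py <<'E'
u=np.array([.5*.985,-.5*.172,.866]); yc=np.array([.172,.985,0]); n=np.array([-.866*.985,.866*.172,.5])
p0=np.array([0.6246,0.1874,0.2126])
def redtip(img):
    i=img.astype(int); m=(i[...,0]>110)&(i[...,1]<70)&(i[...,2]<70)
    m[:,:140]=0; m[:, 320:]=0; m[:60]=0; m[215:]=0
    v,x=np.nonzero(m); 
    return (v,x)
def centroid(img,kind):
    i=img.astype(float); r,g,b=i[...,0],i[...,1],i[...,2]
    w=np.clip((r-np.maximum(g,b)) if kind=="r" else (g-np.maximum(r,b)),0,None); w[w<25]=0
    w[:, :140]=0; w[:,320:]=0; w[:60]=0; w[215:]=0
    n_,l,st,c=cv2.connectedComponentsWithStats((w>0).astype(np.uint8),connectivity=8)
    if n_<2: return None
    k=1+np.argmax(st[1:,4]); vv,xx=np.nonzero(l==k); ww=w[vv,xx]
    return np.array([(xx*ww).sum(),(vv*ww).sum()])/ww.sum(),st[k]
E
python3 - <<'E'
from bench import robot
from h import *
import pickle
S0=pickle.load(open("S0.pkl","rb")); T=robot.snapshot("top")
for nm,s in (("top0",S0["top"]),("side0",S0["side"]),("topnow",T)):
    print(nm,"red",centroid(s["image"],"r"),"green",centroid(s["image"],"g"))
s=S0["top"];c=-cv2.Rodrigues(np.array(s["rvec"]))[0].T@np.array(s["tvec"])
m=np.array([0.6935,0.1999,0.3341]);d=m-c;d/=np.linalg.norm(d);print("ray u,y,n",d@u,d@yc,d@n)
s=S0["side"];c=-cv2.Rodrigues(np.array(s["rvec"]))[0].T@np.array(s["tvec"]);d=m-c;d/=np.linalg.norm(d);print("side ray u,y,n",d@u,d@yc,d@n)
q=proj([p0,p0+.05*u,p0+.1*u,p0+.138*u,p0+.14*u,m],S0["top"]);print(q.round(1).tolist())
q=proj([p0,p0+.05*u,p0+.1*u,p0+.138*u,p0+.14*u,m],S0["side"]);print(q.round(1).tolist())
E
```

```text
top0 red (array([200.05351036, 188.22621203]), array([191, 183,  16,  11, 112], dtype=int32)) green (array([170.82201444, 135.8800853 ]), array([162, 131,  18,  12, 144], dtype=int32))
side0 red (array([153.39939832, 206.04602888]), array([143, 198,  26,  17, 300], dtype=int32)) green (array([285.81555375,  96.92752443]), array([282,  92,   9,  11,  59], dtype=int32))
topnow red (array([198.22165165, 168.09318966]), array([189, 163,  17,  11, 127], dtype=int32)) green (array([170.78609062, 135.89251844]), array([162, 131,  18,  12, 148], dtype=int32))
ray u,y,n -0.7125793157702255 0.26601764811060974 -0.6491554724965382
side ray u,y,n -0.1949173114684939 0.8077987897134605 -0.5561476607198181
[[192.6, 188.6], [190.7, 171.9], [188.7, 153.5], [187.1, 138.2], [187.0, 137.4], [172.5, 137.6]]
[[266.6, 153.7], [275.4, 135.9], [284.5, 117.4], [291.6, 102.9], [292.0, 102.2], [285.8, 98.2]]
```

```bash
python3 -m handwheel '[{"delta_pos":[0,-4.3,-2.5],"yaw":0},{"delta_pos":[0,-8.7,-5],"yaw":0},{"delta_pos":[0,-13.9,-8],"yaw":0},{"delta_pos":[0,-19,-11],"yaw":0},{"delta_pos":[0,-24.2,-14],"yaw":0},{"delta_pos":[0,-29.4,-17],"yaw":0},{"delta_pos":[0,-34.6,-20],"yaw":0},{"delta_pos":[0,-39.8,-23],"yaw":0},{"delta_pos":[0,-45,-26],"yaw":0},{"delta_pos":[0,-49,-28.3],"yaw":0},{"delta_pos":[0,-51.1,-29.5],"yaw":0},{"delta_pos":[0,-52,-30],"yaw":0}]'; python3 - <<'E'
from bench import robot
from h import *
s=robot.snapshot("top");b=s["image"][:,:,::-1];t=robot.snapshot("side");a=t["image"][:,:,::-1];w=robot.snapshot("wrist")
cv2.imwrite("pics/c5.png",np.hstack([cv2.resize(a[50:260,220:430],(400,400),interpolation=3),cv2.resize(b[90:210,140:260],(400,400),interpolation=3)]))
cv2.imwrite("pics/w5.png",w["image"][:,:,::-1])
o=robot.get_obs();print(o["tool_pos"],o["wrist_force"],o["ee_rot"],o["time"])
print(centroid(s["image"],"r"),centroid(s["image"],"g"),centroid(t["image"],"r"),centroid(t["image"],"g"))
Rc=cv2.Rodrigues(np.array(w["rvec"]))[0];c=-Rc.T@np.array(w["tvec"]);print("wrist cam",c,"axes fwd",Rc[2],"right",Rc[0])
E
```

```text
time: 7.75
tool_pos: [0.5671, -0.0421, 0.2351]
ee_rot: [-1.562, 0.0, 1.398]
wrist_force: [-10.0, 2.0, 1.6]
width: 0.0003
[ 0.5671361  -0.04213455  0.2351791 ] [-10.42555614   1.58534441   2.96731035] [-1.56283848e+00  2.57795244e-04  1.39804568e+00] 7.9
(array([196.21478543, 145.10638298]), array([186, 140,  18,  11, 141], dtype=int32)) (array([170.82      , 135.95343066]), array([162, 131,  18,  12, 150], dtype=int32)) (array([153.391734  , 206.08145883]), array([143, 198,  26,  17, 303], dtype=int32)) (array([284.58029613,  96.21469248]), array([282,  92,   6,  10,  39], dtype=int32))
wrist cam [ 0.50045693 -0.03063112  0.41566552] axes fwd [ 0.22923526 -0.03953036 -0.97256802] right [1.70707167e-01 9.85321789e-01 1.87106388e-04]
```

View pics/c5.png

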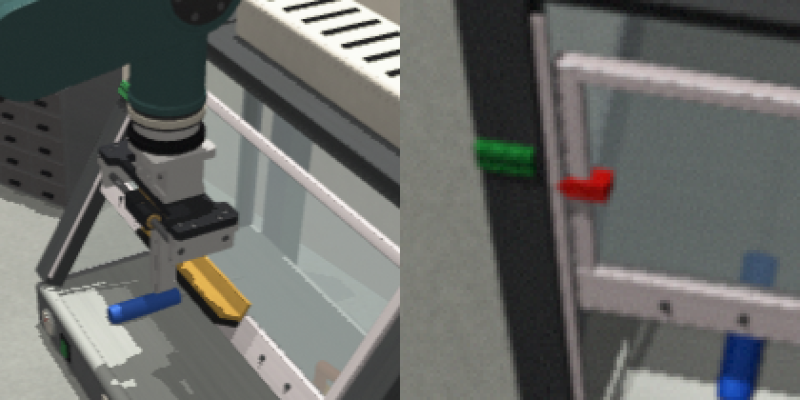

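View pics/w5.png

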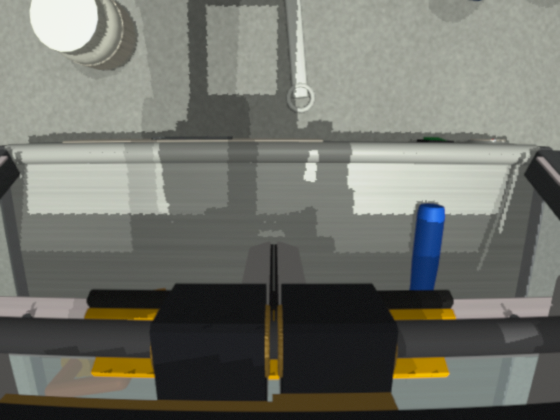

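```bash
python3 -m handwheel '[{"delta_pos":[0,4,10],"yaw":0},{"delta_pos":[0,4,30],"yaw":0},{"delta_pos":[0,-10,40],"yaw":0.1},{"delta_pos":[10,-50,40],"yaw":0.25},{"delta_pos":[30,-90,40],"yaw":0.4},{"delta_pos":[60,-130,30],"yaw":0.55},{"delta_pos":[90,-165,15],"yaw":0.7},{"delta_pos":[110,-170,-5],"yaw":0.84},{"delta_pos":[130,-170,-20],"yaw":0.98},{"delta_pos":[150,-170,-40],"yaw":1.12},{"delta_pos":[170,-170,-50],"yaw":1.26},{"delta_pos":[185,-170,-60],"yaw":1.4}]'; python3 - <<'E'
from bench import robot
print(robot.get_obs()["joint_positions"])
E
```

```text
time: 9.1
tool_pos: [0.6629, 0.1305, 0.4046]
ee_rot: [-1.57, -0.001, -0.007]
wrist_force: [-0.2, 0.0, 0.0]
width: 0.0006
[1.10385912e-01 4.74920498e-01 4.86878400e-01 3.40538980e-04
 2.17883039e+00 1.17585377e-01]
```

```bash
python3 -m handwheel '[{"delta_pos":[0,0,0],"yaw":0.13},{"delta_pos":[0,0,0],"yaw":0.17},{"delta_pos":[0,0,0],"yaw":0.17}]'; python3 - <<'E'
from bench import robot
from h import *
import pickle
W={k:robot.snapshot(k) for k in("wrist","top","side")}
pickle.dump(W,open("S6.pkl","wb"))
cv2.imwrite("pics/w6.png",W["wrist"]["image"][:,:,::-1])
cv2.imwrite("pics/s6.png",cv2.resize(W["side"]["image"][60:140,240:340,::-1],(750,600),interpolation=3))
o=robot.get_obs();print(o["tool_pos"],o["ee_rot"],o["time"])
E
```

```text
time: 9.4
tool_pos: [0.6621, 0.1296, 0.405]
ee_rot: [-1.57, -0.001, -0.172]
wrist_force: [0.3, -0.5, -0.6]
width: 0.0004
[0.66151566 0.12922582 0.40557565] [-1.57043184e+00 -8.54606790e-04 -1.71291590e-01] 9.55
```

View pics/w6.png

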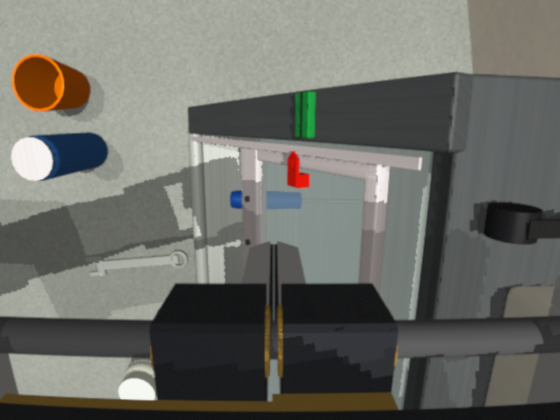

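View pics/s6.png

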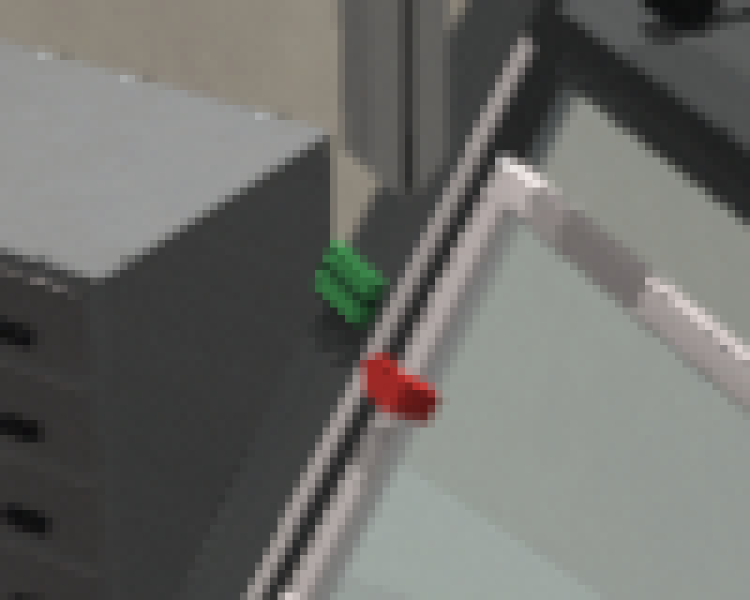

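```bash
python3 - <<'E'
import pickle,cv2,numpy as np
W=pickle.load(open("S6.pkl","rb"))
cv2.imwrite("pics/w6z.png",cv2.resize(W["wrist"]["image"][80:200,270:350,::-1],(400,600),interpolation=3))
cv2.imwrite("pics/t6z.png",cv2.resize(W["top"]["image"][115:165,155:215,::-1],(720,600),interpolation=3))
E
```

```text
(no output)
```

View pics/w6z.png

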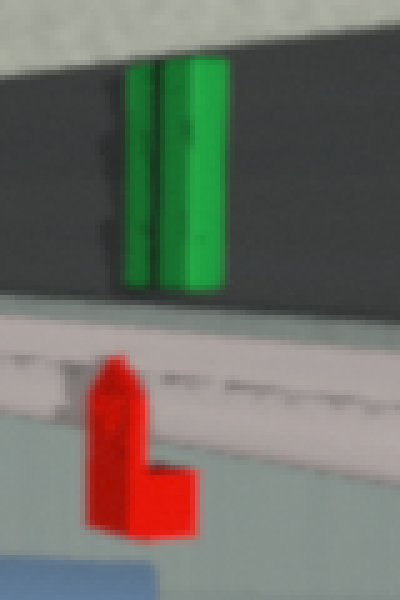

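View pics/t6z.png

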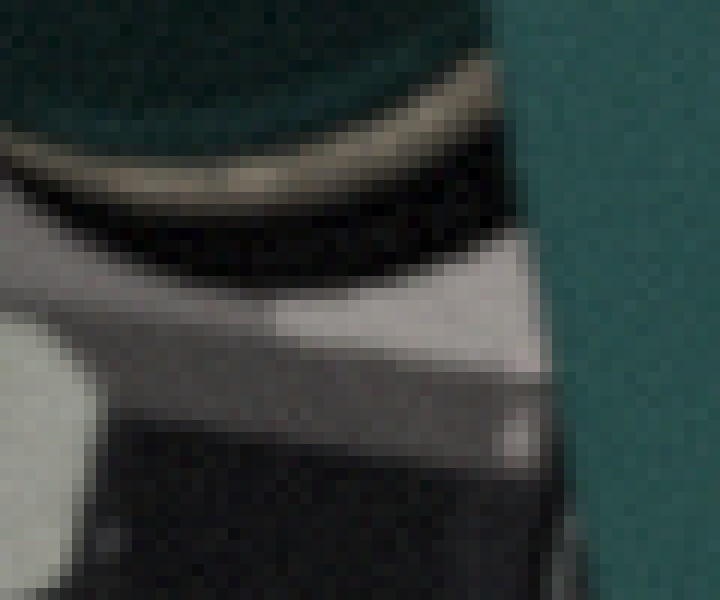

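```bash
python3 - <<'E'
from h import *
import pickle
W=pickle.load(open("S6.pkl","rb"));T0=pickle.load(open("S0.pkl","rb"))["top"]
A=np.array
p,r=tri([(W["wrist"],A((293.,150.6))),(W["side"],A((288.2,108.2)))]);print("ptr",p,r.round(1))
m,r2=tri([(W["wrist"],A((301.,114.6))),(W["side"],A((286.4,97.)))]);print("mark w+s",m,r2.round(1))
m3,r3=tri([(W["wrist"],A((301.,114.6))),(W["side"],A((286.4,97.))),(T0,A((171.6,137.9)))]);print("mark all",m3,r3.round(1))
for q in(m,m3): d=q-p; print("u,y,n mm",(d@u*1e3).round(1),(d@yc*1e3).round(1),(d@n*1e3).round(1))
print("s from p0",(p-p0)@u)
# single-view s: mark = p + a u + .025 yc + nn n
for nm,pp,mm in(("wrist",(293.,150.6),(301.,114.6)),("side",(288.2,108.2),(286.4,97.))):
  for nn in(0,.004):
    f=lambda v:np.r_[proj(p+v[0]*u+v[1]*yc+nn*n,W[nm])[0]-(proj(p,W[nm])[0]-A(pp))*1-0-A(mm)+0*v[0]]
    f=lambda v:(proj(p+v[0]*u+v[1]*yc+nn*n,W[nm])[0]-proj(p,W[nm])[0])-(A(mm)-A(pp))
    print(nm,nn,(least_squares(f,[0.01,.025]).x*1e3).round(1))
E
```

```text
ptr [0.68519894 0.17678377 0.32055605] [-0.2 -0.1  0.6 -0.1]
mark w+s [0.69380744 0.20068328 0.33670802] [ 0.2  0.1 -0.7  0.1]
mark all [0.69366594 0.20072222 0.33626936] [-0.1  0.1 -0.7  0.2  0.1 -0.7]
u,y,n mm 16.2 25.0 4.3
u,y,n mm 15.7 25.0 4.2
s from p0 0.12424790973787397
wrist 0 [ 9.5 25.3]
wrist 0.004 [15.3 25.1]
side 0 [17.  26.7]
side 0.004 [18.4 20.9]
```

```bash
python3 -m handwheel '[{"delta_pos":[-15,0,-10],"yaw":-0.1},{"delta_pos":[-40,0,-30],"yaw":-0.24},{"delta_pos":[-65,0,-55],"yaw":-0.38},{"delta_pos":[-90,0,-80],"yaw":-0.52},{"delta_pos":[-104,0,-105],"yaw":-0.66},{"delta_pos":[-104,0,-130],"yaw":-0.8},{"delta_pos":[-104,0,-155],"yaw":-0.94},{"delta_pos":[-104,10,-180],"yaw":-1.08},{"delta_pos":[-104,20,-185],"yaw":-1.22},{"delta_pos":[-104,30,-185],"yaw":-1.36},{"delta_pos":[-104,50,-185],"yaw":-1.5},{"delta_pos":[-104,70,-185],"yaw":-1.57}]'
```

```text
time: 10.75
tool_pos: [0.5272, -0.0355, 0.3356]
ee_rot: [-1.573, -0.0, 1.402]
wrist_force: [0.9, 0.0, -0.6]
width: 0.0004
```

```bash
python3 -m handwheel '[{"delta_pos":[0,30,0],"yaw":0},{"delta_pos":[0,60,0],"yaw":0},{"delta_pos":[0,90,0],"yaw":0},{"delta_pos":[0,105,-5],"yaw":0},{"delta_pos":[0,105,-15],"yaw":0},{"delta_pos":[0,105,-25],"yaw":0},{"delta_pos":[0,105,-31],"yaw":0},{"delta_pos":[0,105,-35],"yaw":0},{"delta_pos":[0,105,-35],"yaw":0},{"delta_pos":[0,105,-35],"yaw":0}]'; python3 -m handwheel '[{"delta_pos":[0,0,-1],"yaw":0},{"delta_pos":[0,0,-2],"yaw":0},{"delta_pos":[0,0,-3],"yaw":0},{"delta_pos":[0,0,-4],"yaw":0}]'
```

```text
time: 11.75
tool_pos: [0.5619, -0.0412, 0.231]
ee_rot: [-1.572, -0.0, 1.398]
wrist_force: [0.2, 0.4, 0.5]
width: 0.0004
time: 12.15
tool_pos: [0.5655, -0.0419, 0.2305]
ee_rot: [-1.571, -0.0, 1.398]
wrist_force: [-0.2, 0.1, -0.2]
width: 0.0004
```

```bash
python3 -m handwheel '[{"delta_pos":[0,0,-1],"yaw":0},{"delta_pos":[0,0,-2],"yaw":0},{"delta_pos":[0,0,-3],"yaw":0},{"delta_pos":[0,0,-4],"yaw":0},{"delta_pos":[0,-2,-5],"yaw":0},{"delta_pos":[0,-4,-6.2],"yaw":0},{"delta_pos":[0,-6,-7.4],"yaw":0},{"delta_pos":[0,-8,-8.5],"yaw":0},{"delta_pos":[0,-9.5,-9.5],"yaw":0},{"delta_pos":[0,-10.4,-10],"yaw":0},{"delta_pos":[0,-10.4,-10],"yaw":0}]'; python3 - <<'E'
from bench import robot
from h import *
T=robot.snapshot("top");print(centroid(T["image"],"r"),centroid(T["image"],"g"))
E
```

```text
time: 13.25
tool_pos: [0.5726, -0.0431, 0.2403]
ee_rot: [-1.563, 0.0, 1.398]
wrist_force: [-8.1, 0.9, 1.2]
width: 0.0004
(array([195.83807239, 140.43604036]), array([186, 135,  18,  12, 144], dtype=int32)) (array([170.83634246, 135.91802563]), array([162, 131,  18,  12, 150], dtype=int32))
```

```bash
python3 -m handwheel '[{"delta_pos":[0,-1,-0.6],"yaw":0},{"delta_pos":[0,-2,-1.2],"yaw":0},{"delta_pos":[0,-2.2,-1.3],"yaw":0},{"delta_pos":[0,-2.2,-1.3],"yaw":0}]'; python3 -m handwheel '[{"delta_pos":[0,3,3],"yaw":0},{"delta_pos":[0,4,15],"yaw":0},{"delta_pos":[0,0,40],"yaw":0.1},{"delta_pos":[10,-50,40],"yaw":0.25},{"delta_pos":[30,-90,40],"yaw":0.4},{"delta_pos":[60,-130,30],"yaw":0.55},{"delta_pos":[90,-158,15],"yaw":0.7},{"delta_pos":[110,-163,-5],"yaw":0.84},{"delta_pos":[130,-163,-20],"yaw":0.98},{"delta_pos":[150,-163,-40],"yaw":1.12},{"delta_pos":[170,-163,-50],"yaw":1.26},{"delta_pos":[186,-163,-60],"yaw":1.4}]';python3 -m handwheel '[{"delta_pos":[0,0,0],"yaw":0.13},{"delta_pos":[0,0,0],"yaw":0.17},{"delta_pos":[0,0,0],"yaw":0.17}]';  python3 - <<'E'
from bench import robot
from h import *
import pickle
W={k:robot.snapshot(k) for k in("wrist","side")}
pickle.dump(W,open("S7.pkl","wb"))
cv2.imwrite("pics/w7.png",cv2.resize(W["wrist"]["image"][70:190,270:350,::-1],(400,600),interpolation=3))
cv2.imwrite("pics/s7.png",cv2.resize(W["side"]["image"][70:130,260:320,::-1],(600,600),interpolation=3))
o=robot.get_obs();print(o["tool_pos"],o["ee_rot"],o["time"])
E
```

```text
time: 13.7
tool_pos: [0.5738, -0.0433, 0.2424]
ee_rot: [-1.563, 0.0, 1.398]
wrist_force: [-8.8, 0.4, 0.5]
width: 0.0003
time: 14.9
tool_pos: [0.6692, 0.1302, 0.4052]
ee_rot: [-1.57, -0.001, -0.007]
wrist_force: [0.7, -0.3, 0.3]
width: 0.0002
time: 15.2
tool_pos: [0.6685, 0.1294, 0.4056]
ee_rot: [-1.571, -0.001, -0.172]
wrist_force: [-0.1, -0.3, -0.0]
width: 0.0005
[0.66806977 0.12908225 0.40600469] [-1.57051839e+00 -6.24044827e-04 -1.71027727e-01] 15.3
```

View pics/w7.png

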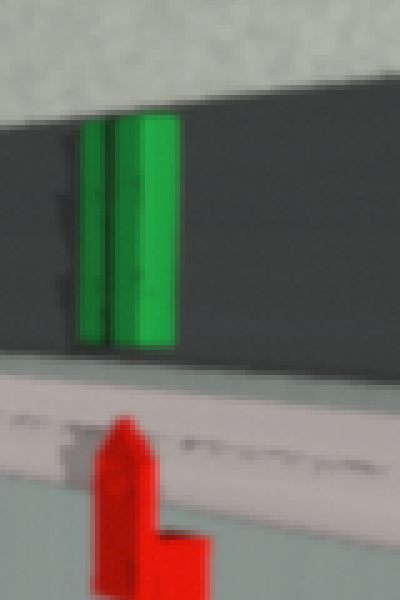

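View pics/s7.png

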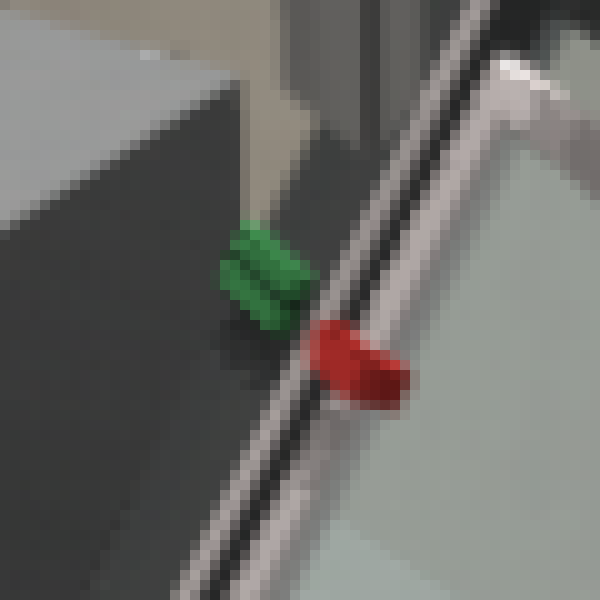

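```bash
python3 - <<'E'
from h import *
import pickle
W=pickle.load(open("S7.pkl","rb"));T0=pickle.load(open("S0.pkl","rb"))["top"]
A=np.array
p,r=tri([(W["wrist"],A((294.6,152.8))),(W["side"],A((290.85,103.5)))]);print("ptr",p,r.round(1))
m,r2=tri([(W["wrist"],A((291.2,116.))),(W["side"],A((286.5,97.2)))]);print("mark",m,r2.round(1))
d=m-p; print("u,y,n mm",(d@u*1e3).round(1),(d@yc*1e3).round(1),(d@n*1e3).round(1))
print("s",(p-p0)@u)
# predicted level location of the pointer tip in each view and the remaining travel
for nm,pp,mm in(("wrist",(294.6,152.8),(291.2,116.)),("side",(290.85,103.5),(286.5,97.2))):
  for nn in(.003,.004,.005):
    f=lambda v:(proj(p+v[0]*u+v[1]*yc+nn*n,W[nm])[0]-proj(p,W[nm])[0])-(A(mm)-A(pp))
    print(nm,nn,(least_squares(f,[0.01,.025]).x*1e3).round(1))
E
```

```text
ptr [0.69197943 0.1756374  0.33094677] [-0.1 -0.1  0.5 -0.1]
mark [0.69357946 0.20066016 0.3362953 ] [ 0.2  0.1 -0.9  0. ]
u,y,n mm 3.3 24.9 5.0
s 0.13668425692087405
wrist 0.003 [-0.4 25.1]
wrist 0.004 [ 1.2 25.1]
wrist 0.005 [ 2.7 25. ]
side 0.003 [ 5.1 22.9]
side 0.004 [ 5.4 21.4]
side 0.005 [ 5.8 20. ]
```

```bash
python3 - <<'E'
from h import *
import pickle
W=pickle.load(open("S7.pkl","rb"))
p=np.array([0.69198,0.17564,0.33095])
for nm in("wrist","side"):
    q=proj([p,p+.01*u,p+.01*yc,p+.01*n],W[nm]);print(nm,(q[1:]-q[0]).round(2).tolist(),q[0])
im=W["side"]["image"];print(im[100:110,286:304,0]);print(im[92:106,280:294,1])
E
```

```text
wrist [[8.1, 1.01], [0.22, -14.45], [-12.14, 0.52]] [294.45513687 152.73110716]
side [[1.91, -3.87], [-1.89, -1.77], [-3.36, -1.16]] [291.37538247 103.44530199]
[[ 50  41  27  22  40  80 149 145  87  45  66 145 176 174 146 122 122 126]
 [ 51  44  33  29  54 123 155 127  72  44 108 161 174 163 130 118 123 135]
 [ 46  40  30  35  79 143 161 147 120  94 133 167 173 145 121 122 127 142]
 [ 37  33  33  51 118 152 157 139 165 174 172 176 163 130 119 124 135 146]
 [ 39  41  40  78 143 162 158 158 158 173 182 177 148 122 122 127 143 149]
 [ 40  41  54 124 159 169 163 159 158 139 142 161 153 138 129 134 146 150]
 [ 47  42  80 151 157 149 155 158 158 157 130 128 164 184 153 141 150 150]
 [ 47  47 122 153 120  90 134 156 158 147 116 104  99 111 113 135 150 150]
 [ 51  80 152 146  86  44  80 138 156 130 112 102  94  93 105 137 149 150]
 [ 65 125 154 120  62  40  82 135 147 117 104 100  93  94 122 145 150 150]]
[[ 60  60  60  61 138 154 115  73  63  62  63  64  63  64]
 [ 59  58  59  81  99 140 134  92  67  63  64  64  64  63]
 [ 59  60  58 110 121 107 133 128  91  66  64  63  63  63]
 [ 59  59  63  67  94 111 113 134 127  93  70  64  64  64]
 [ 59  61 110 102  71  94 111 113 132 133  99  69  64  83]
 [ 59  68 100 113  92  71  94 110 114 112 115  90  65 120]
 [ 59  66 104 116 112  92  71  93 110  90  68  66  82 143]
 [ 59  58  57 101 116 111  90  61  73  73  60  63 120 146]
 [ 58  58  58  50  96 114 112  88  55  38  47  81 143 138]
 [ 57  58  57  48  40  94 112  98  76  54  59 113 140 111]
 [ 58  58  47  39  39  40  93  88  66  55  74  92  69  42]
 [ 57  54  48  44  40  39  41  51  52  56  90  73  40  36]
 [ 59  53  48  47  47  43  40  41  42  75  97  72  41  41]
 [ 60  63  53  46  47  45  41  41  54 119 118  72  42  42]]
```

```bash
python3 -m handwheel '[{"delta_pos":[-15,0,-10],"yaw":-0.1},{"delta_pos":[-40,0,-30],"yaw":-0.24},{"delta_pos":[-65,0,-55],"yaw":-0.38},{"delta_pos":[-90,0,-80],"yaw":-0.52},{"delta_pos":[-104,0,-105],"yaw":-0.66},{"delta_pos":[-104,0,-130],"yaw":-0.8},{"delta_pos":[-104,0,-155],"yaw":-0.94},{"delta_pos":[-104,10,-180],"yaw":-1.08},{"delta_pos":[-104,20,-185],"yaw":-1.22},{"delta_pos":[-104,30,-185],"yaw":-1.36},{"delta_pos":[-104,50,-185],"yaw":-1.5},{"delta_pos":[-104,70,-185],"yaw":-1.57}]' && python3 -m handwheel '[{"delta_pos":[0,30,0],"yaw":0},{"delta_pos":[0,60,0],"yaw":0},{"delta_pos":[0,85,0],"yaw":0},{"delta_pos":[0,98,-5],"yaw":0},{"delta_pos":[0,98,-15],"yaw":0},{"delta_pos":[0,98,-25],"yaw":0},{"delta_pos":[0,98,-31],"yaw":0},{"delta_pos":[0,98,-35],"yaw":0},{"delta_pos":[0,98,-35],"yaw":0},{"delta_pos":[0,98,-35],"yaw":0}]'
```

```text
time: 16.5
tool_pos: [0.5337, -0.0358, 0.3362]
ee_rot: [-1.573, -0.0, 1.402]
wrist_force: [-0.7, -0.3, 0.0]
width: 0.0002
time: 17.5
tool_pos: [0.5683, -0.0414, 0.2385]
ee_rot: [-1.571, -0.0, 1.398]
wrist_force: [0.9, 0.5, -0.5]
width: 0.0005
```

```bash
python3 -m handwheel '[{"delta_pos":[0,0,-2],"yaw":0},{"delta_pos":[0,0,-4],"yaw":0},{"delta_pos":[0,0,-5],"yaw":0},{"delta_pos":[0,0,-6],"yaw":0},{"delta_pos":[0,0,-7],"yaw":0},{"delta_pos":[0,-1,-8],"yaw":0},{"delta_pos":[0,-2,-8.6],"yaw":0},{"delta_pos":[0,-2,-8.6],"yaw":0}]'
```

```text
time: 18.3
tool_pos: [0.5745, -0.0425, 0.2392]
ee_rot: [-1.565, -0.0, 1.398]
wrist_force: [-5.7, 0.7, 0.2]
width: 0.0003
```

```bash
python3 -m handwheel '[{"delta_pos":[0,-1,-0.6],"yaw":0},{"delta_pos":[0,-1.7,-1],"yaw":0},{"delta_pos":[0,-1.7,-1],"yaw":0}]'; python3 - <<'E'
from bench import robot
from h import *
print(robot.get_obs()["tool_pos"])
T=robot.snapshot("top");print(centroid(T["image"],"r"),centroid(T["image"],"g"))
E
```

```text
time: 18.6
tool_pos: [0.5754, -0.0427, 0.2409]
ee_rot: [-1.565, 0.0, 1.398]
wrist_force: [-6.1, 0.8, 0.4]
width: 0.0006
[ 0.57540644 -0.04265386  0.24087884]
(array([195.65423042, 138.09606651]), array([185, 133,  19,  11, 145], dtype=int32)) (array([170.81327446, 135.96197123]), array([162, 131,  18,  12, 155], dtype=int32))
```

```bash
python3 -m handwheel '[{"delta_pos":[0,2,3],"yaw":0},{"delta_pos":[0,4,15],"yaw":0},{"delta_pos":[0,0,40],"yaw":0.1},{"delta_pos":[10,-50,40],"yaw":0.25},{"delta_pos":[30,-90,40],"yaw":0.4},{"delta_pos":[60,-130,30],"yaw":0.55},{"delta_pos":[90,-158,15],"yaw":0.7},{"delta_pos":[110,-163,-5],"yaw":0.84},{"delta_pos":[130,-163,-20],"yaw":0.98},{"delta_pos":[150,-163,-40],"yaw":1.12},{"delta_pos":[170,-163,-50],"yaw":1.26},{"delta_pos":[186,-163,-60],"yaw":1.4}]';python3 -m handwheel '[{"delta_pos":[0,0,0],"yaw":0.13},{"delta_pos":[0,0,0],"yaw":0.17},{"delta_pos":[0,0,0],"yaw":0.17}]';  python3 - <<'E'
from bench import robot
from h import *
import pickle
W={k:robot.snapshot(k) for k in("wrist","side")}
pickle.dump(W,open("S8.pkl","wb"))
cv2.imwrite("pics/w8.png",cv2.resize(W["wrist"]["image"][70:190,270:350,::-1],(400,600),interpolation=3))
cv2.imwrite("pics/s8.png",cv2.resize(W["side"]["image"][80:120,270:310,::-1],(600,600),interpolation=0))
o=robot.get_obs();print(o["tool_pos"],o["ee_rot"],o["time"])
E
```

```text
time: 19.85
tool_pos: [0.6701, 0.131, 0.4041]
ee_rot: [-1.57, -0.001, -0.007]
wrist_force: [0.1, -0.7, -0.1]
width: 0.0007
time: 20.15
tool_pos: [0.6694, 0.1301, 0.4045]
ee_rot: [-1.57, -0.001, -0.172]
wrist_force: [0.2, -0.2, 0.3]
width: 0.0009
[0.66897225 0.12982276 0.40485316] [-1.57042398e+00 -9.71254104e-04 -1.71119363e-01] 20.25
```

View pics/w8.png

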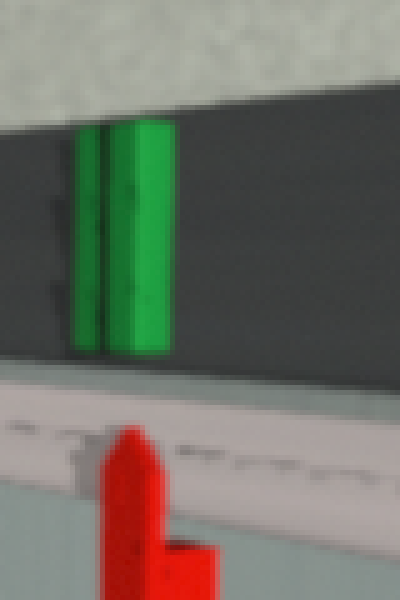

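View pics/s8.png

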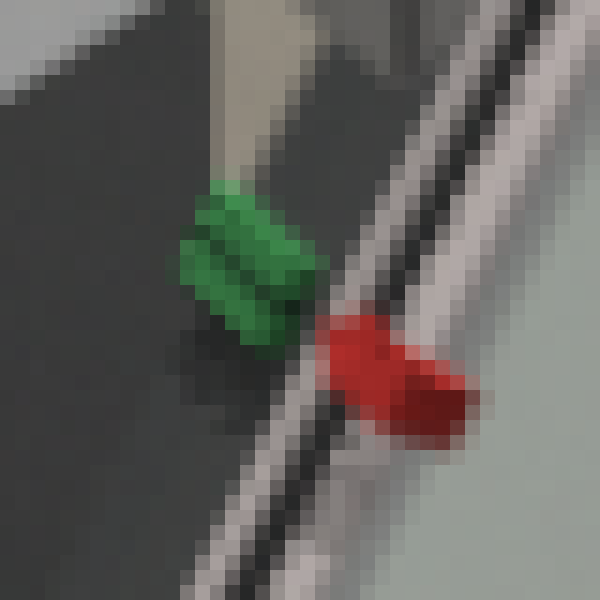

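```bash
python3 -m handwheel '[{"delta_pos":[-40,0,0],"yaw":0},{"delta_pos":[-80,0,0],"yaw":0},{"delta_pos":[-120,0,0],"yaw":0},{"delta_pos":[-150,0,0],"yaw":0},{"delta_pos":[-150,0,0],"yaw":0},{"delta_pos":[-150,0,0],"yaw":0}]';  python3 - <<'E'
from bench import robot
from h import *
import pickle
W={k:robot.snapshot(k) for k in("wrist",)}
pickle.dump(W,open("S9.pkl","wb"))
cv2.imwrite("pics/w9f.png",W["wrist"]["image"][:,:,::-1])
cv2.imwrite("pics/w9.png",cv2.resize(W["wrist"]["image"][70:190,460:560,::-1],(500,600),interpolation=3))
p=np.array([0.6935,0.1754,0.3336])
q=proj([p,p+.01*u,p+.01*yc,p+.01*n],W["wrist"]);print((q[1:]-q[0]).round(2).tolist(),q[0])
print(robot.get_obs()["time"])
E
```

```text
time: 20.85
tool_pos: [0.5207, 0.1555, 0.4058]
ee_rot: [-1.57, -0.003, -0.171]
wrist_force: [-0.1, 0.0, -0.2]
width: 0.0005
[[14.27, 1.24], [1.89, -14.07], [-7.2, 0.43]] [504.65090125 155.69550333]
20.9
```

View pics/w9.png

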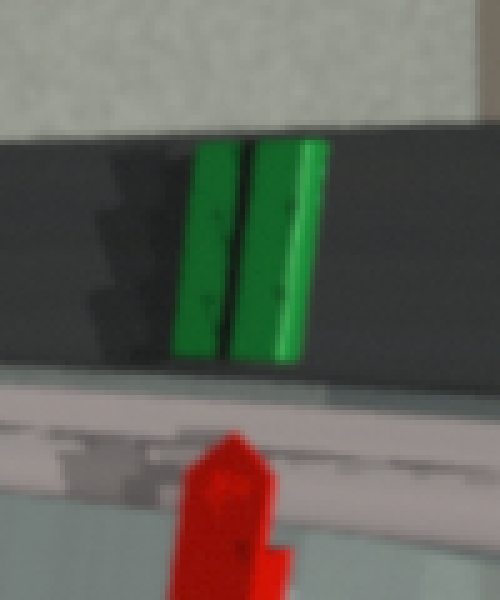

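```bash
python3 -m handwheel '[{"delta_pos":[-40,0,0],"yaw":0},{"delta_pos":[-80,0,0],"yaw":0},{"delta_pos":[-110,0,0],"yaw":0},{"delta_pos":[-120,0,0],"yaw":0},{"delta_pos":[-120,0,0],"yaw":0},{"delta_pos":[-120,0,0],"yaw":0}]';  python3 - <<'E'
from bench import robot
from h import *
T=robot.snapshot("top");S=robot.snapshot("side")
cv2.imwrite("pics/t10.png",T["image"][:,:,::-1]);cv2.imwrite("pics/s10.png",S["image"][:,:,::-1])
print(centroid(T["image"],"r"),centroid(T["image"],"g"),robot.get_obs()["time"])
E
```

```text
time: 21.5
tool_pos: [0.4041, 0.1759, 0.4041]
ee_rot: [-1.571, 0.0, -0.173]
wrist_force: [0.5, -0.4, -0.0]
width: 0.0003
(array([294.57545121, 188.03899925]), array([ 268,  174,   52,   29, 1058], dtype=int32)) (array([170.78589421, 135.92144207]), array([162, 131,  18,  12, 148], dtype=int32)) 21.6
```

View pics/t10.png

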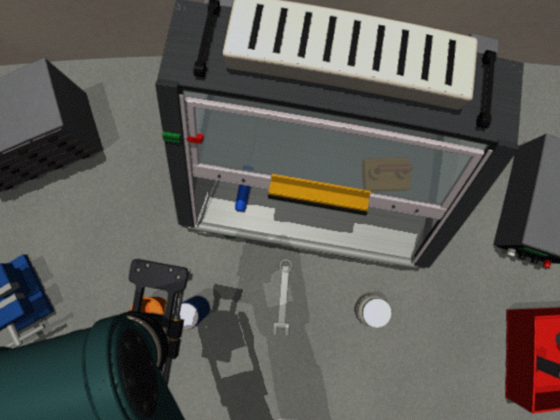

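View pics/s10.png

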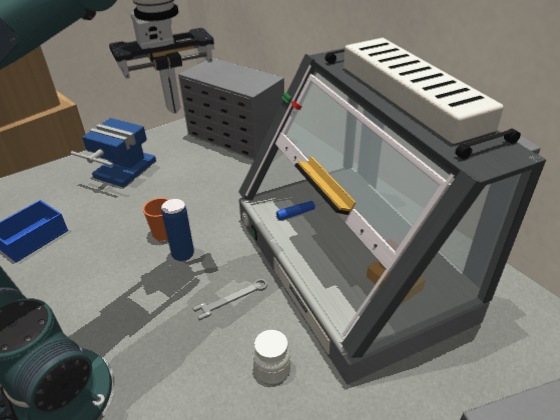

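The window stands open with the pointer at the mark: in the top view the red tip is at about (188,138) and the green mark at (171,136). The loose objects look unmoved and the hand is clear of everything, so I am handing in.

```bash
python3 -c "
from bench import robot
print(robot.close_job())"
```

```text
the job is handed in; nothing more can be done
None
```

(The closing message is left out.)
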